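# Switch the worktop sockets off by feel

### The job

Switch the worktop sockets off for the night: slide the switch block's splash cover all the way up, make sure that all three push-lock switches are off, and then slide the cover fully down again. A switch that is locked in is on, and every full press flips it, so feel how deep each one stands in its well and click only those that are locked in. Leave the things round about where they are.

Things in the scene. Friction and masses are not known exactly. Their poses are not given: they have to be found in the camera images.
- switch_block: Fixed white wedge, 224 mm wide (y), 133 deep (x), 127 high. Origin: centre of its underside; z up, -x its front (24 mm high, at x = -66 mm). From the front's top edge a flat face rises 160 mm long towards +x at 40 deg to the level: outward normal (-0.643, 0, 0.766), up the face (0.766, 0, 0.643). Lower half: three switch wells in a row, under a sliding cover; upper half: three sockets.
- splash_cover (a joint): Slide of the aluminium splash cover, m. 0: fully down, over the wells; it grows up the face to 0.072: fully up, wells free. 3 N of friction; it stays where it is left. The cover is 72 mm (up the face) by 200 mm, its outer surface 6 mm off the face, between rails 10 mm high at y = +-104 mm.
- cover_handle (a point): Middle of the top of the cover's handle, moves with the cover. A straight bar across the cover's middle, 90 mm long (y), 12 mm thick along the slope, 20 mm high off the plate; push it with closed fingers from below or above, or pinch it. With the cover down it lies over the middle well.
- well_left (a point): Centre of the mouth of the left (+y) well, in the plane of the face, 42 mm up it; the wells are 64 mm apart. Each is a round hole of 50 mm diameter square to the face, with a flat grey push-lock cap of 47 mm in it that moves along the hole's axis. Off: cap 10 mm below the mouth. On (locked in): 15.5 mm below. Deep wells: closed fingers reach the caps only roughly along the axis.
- well_middle (a point): The same for the middle well. To click a cap press it to the bottom, 19.5 mm below the mouth (19.1 is enough), and let go: it comes back to the other of its two places. A shorter press changes nothing. Spring: 2.7 N at the off place, 4.4 N locked in, 5.5 N near the bottom, 6 to 12 N to click, more against the stop.
- well_right (a point): The same for the right (-y) well. Which switches are on at the start is unknown, at least one is; the caps look alike in both places.
- white_pot: Empty white plant pot, 62 mm wide and high, on the worktop in front of the robot, to the left of the block. Origin: centre of its underside.
- jar_honey: Jar of honey, 51 mm wide, 54 mm high, on the worktop far to the left. Origin: centre of its underside.

How it is judged (in metres and radians):
On the way, in this order (a step that is already met when the one before it is completed fails the run):
1. the splash cover is slid up (at least 66 of 72 mm) (value of joint splash_cover above 0.066 m), for 0.2 s.
2. with the cover still up, all three switches are off: caps out, within 1.5 mm (z of each of switch_a_cap_c0, switch_b_cap_c0, switch_c_cap_c0 in the frame of switch_block above 0.0395065 m and value of joint splash_cover above 0.05 m), for 0.3 s.
At the end, for the whole second after the job is handed in: All three switch caps stand out (off) to within 1.5 mm, and the splash cover is down again to within 4 mm, at rest (z of each of switch_a_cap_c0, switch_b_cap_c0, switch_c_cap_c0 in the frame of switch_block above 0.0395065 m and value of joint splash_cover below 0.004 m and velocity of joint splash_cover below 0.005 m/s); the robot touches nothing.
It fails at once if the pot is shifted by more than 20 mm (distance of white_pot from where it was at the start of the episode above 0.02 m).
It fails at once if the honey jar is shifted by more than 20 mm (distance of jar_honey from where it was at the start of the episode above 0.02 m).
It also fails if it takes over 61 s, if anything falls off the work surface, if the arm or the gripper's body presses on something with over 40 N, if the wrist force passes 120 N, or if a joint passes its speed limit or range.

### The arm

A 7-joint arm with a two-finger parallel gripper is mounted at the origin on a cart in front of the work surface, level with it; the furniture and walls round the work are solid. World frame = base frame: x ahead of the robot, y to its left, z up, the work surface at z = 0. Lengths are in m, angles in degrees, forces in N, time in s.
With the tool pointing down it reaches from about 0.425 to 0.875 m from the base axis. Payload 4.7 kg.
Tool frame: the origin (TCP) lies between the finger pads; the fingertips stand env.tip_reach ahead of it and the grasp point (between the pads) lies 2 mm behind it (env.tip_reach is the distance from the TCP to the fingertips, in m); z points along the fingers, y is the line along which they close (so a half turn about z gives the same grasp; the last joint's range is limited). The gripper opens to 87 mm and grips with 3 to 60 N. Pads are 19 mm wide; open, the fingers measure 117 mm over their backs; the gripper's body (75 mm by 190 mm) begins 51 mm behind the grasp point.
Start: joints at [73.688, 18.392, -4.016, 83.108, 1.295, 78.541, -3.26], TCP at [0.191, -0.621, 0.24] pointing down, gripper open.
Joint ranges: [-163.93, 163.93], [-17.29, 119.83], [-79.2, 71.16], [3.27, 140.29], [-89.18, 269.18], [5.43, 117.66], [-154.24, 154.24]. Speed limits (degrees/s): [147.25, 147.25, 180, 180, 180, 180, 180].

### API

Orientations are given as [roll, pitch, yaw] about the fixed x, y, z axes, in that order (R = Rz(yaw) Ry(pitch) Rx(roll)).
In Python, from cell import env gives the robot as it stands.
- The arm moves only by the shell command python3 steer.py [FORCE], which reads ROWS from standard input. ROWS is a JSON list of rows, 1 to 8 of them, each an object with the fields tx, ty, tz (the shift in units of 5 mm), twist (a turn about the tool's z in degrees), aperture (the finger opening in m); a field left out counts as zero (the opening has to be given); each row is the pose to reach, as a shift and turn from the pose commanded when the command began, along the tool's axes at that moment; what a row does not reach only later rows make up. A row lasts 1/12 s, in which the tool goes at most 0.0417 m and 7.16 degrees, less where a joint would pass 70% of its speed; a pose out of reach is approached as far as the arm can. The fingers move at their own pace and stop on an object; FORCE is the grip in N (left out, the last holds). Time passes only in rows, so rows that do not move let the fingers close. It prints the time, the measured TCP pose, the force, the opening and the grip force at its end. Input that does not fit is refused with a message, and nothing moves.
- env.get_obs(): the state, without advancing time (a new reading comes with each control period).
- env.read_camera(name): name is "side" or "top"; returns a dict with "color" (480x640x3 uint8, blue, green, red), "fx", "fy", "cx", "cy" (pixels), "dist" ([k1, k2, p1, p2, k3] as OpenCV has them; the pictures are not rectified), "world_from_camera" (4x4, takes a point from camera to world coordinates). Camera axes: x right, y down, z forward; pixel columns grow to the right and rows downward; lengths in m; the calibration is good to about 2 mm. A picture is of the moment at which its call begins. There is no depth.
- env.sign_off(): hands the job in; it is judged then, once.
The state is a dict: "time_s": time; "qpos": joint angles; "joint_velocities": joint speeds; "effort": joint torques, N m; "tool_pos": TCP position; "tool_rot": TCP orientation; "force": force on the tool from outside, world axes, zero at the start; "wrist_torque": the same for the moment, N m; "grip_width": finger opening in m; "grasp_force": force on a finger pad.
Only numpy, scipy, OpenCV 4.12 (cv2) and the standard library are available. Lean on these libraries where they do the work, as an engineer would, in place of code of your own. Each camera call takes 0.05 s, during which the arm holds its last target. There are 200 camera calls.

## Working session

There is one attempt and no reset: what is moved stays moved. The work goes in short steps, Python scripts to look and compute and a shell command to move; the robot and the scene stay as the last step left them, time stands still between calls to the robot, and variables do not carry over. Pictures are saved under pics/ and viewed, at most 10 in all, crops included, and the job is handed in when it is done.

```bash
ls; mkdir -p pics
python3 - <<'E'
from cell import env
import cv2
o=env.get_obs();print(o,env.tip_reach)
for n in("side","top"):
    c=env.read_camera(n);cv2.imwrite(f"pics/{n}0.png",c["color"]);print(n,c["fx"],c["fy"],c["cx"],c["cy"],c["dist"],c["world_from_camera"])
E
```

```text
cell.py
pics
steer.py
{'time_s': 0.0, 'qpos': array([73.68810926, 18.43900293, -4.01555638, 83.17647403,  1.29650927,
       78.54115489, -3.26105281]), 'joint_velocities': array([ 0.04462296, -0.00989135, -0.02839899, -0.07356908,  0.11832132,
        0.00052421,  0.1323161 ]), 'effort': array([ 5.80588294e-04, -4.91288424e+01, -4.03676005e-01, -3.12530673e+01,
       -6.37987931e-02,  4.37390408e-02,  1.95732950e-04]), 'tool_pos': array([ 0.19112648, -0.62070424,  0.23844837]), 'tool_rot': array([-1.79888699e+02,  7.33764208e-03,  1.71209544e+01]), 'force': array([ 0.30001872, -1.04057548, -0.21133571]), 'wrist_torque': array([ 0.05710897,  0.01557016, -0.00143938]), 'grasp_force': 0.0, 'grip_width': 0.08696098112171478} 0.017
side 462.42895714300073 462.42895714300073 311.21221179188365 243.74630564659762 [-0.06259607  0.          0.          0.          0.        ] [[ 0.97528563  0.14596679 -0.16586633  0.69435172]
 [ 0.22093051 -0.65366215  0.72382008 -0.71721722]
 [-0.00276684 -0.74257625 -0.66975582  0.77625188]
 [ 0.          0.          0.          1.        ]]
top 506.445853957744 506.445853957744 314.02678059316435 242.49351430444509 [0.02116878 0.         0.         0.         0.        ] [[ 0.00750667 -0.99810263  0.06111296  0.44877603]
 [-0.99995934 -0.00718721  0.00544548  0.01935248]
 [-0.00499592 -0.06115135 -0.998116    1.19919012]
 [ 0.          0.          0.          1.        ]]
```
View pics/side0.png

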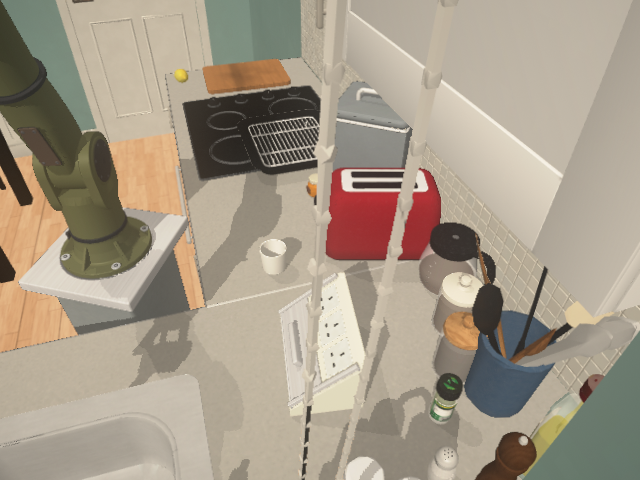

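View pics/top0.png

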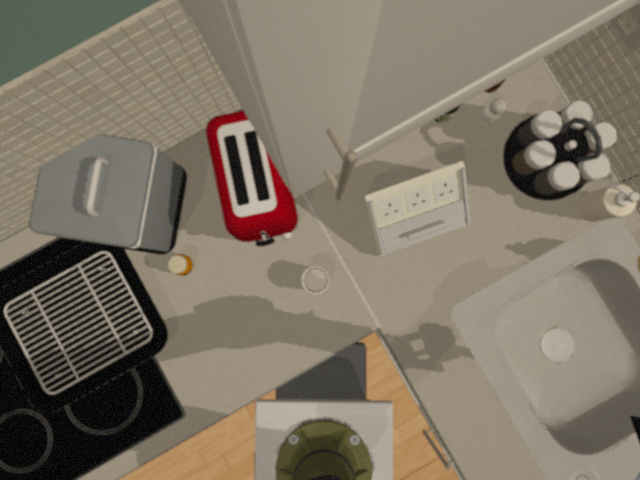

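Top view: the block has corners near (365,198), (465,165), (470,225) and (380,255), with the handle from (400,237) to (440,222). The pot is at (315,280) and the honey jar at (180,264). I'll zoom in on the block to get accurate corners.

Run:
```python
import cv2,numpy as np
a=cv2.imread("pics/top0.png")[150:270,350:490];b=cv2.imread("pics/side0.png")[265:425,270:370]
a=cv2.resize(a,None,fx=4,fy=4,interpolation=2);b=cv2.resize(b,None,fx=3,fy=3,interpolation=2)
o=np.zeros((480,800,3),np.uint8) if 0 else np.zeros((480,860,3),np.uint8)
o[:480,:560]=a;o[:,560:860]=b
cv2.imwrite("pics/z0.png",o[:, :800])
```

View pics/z0.png

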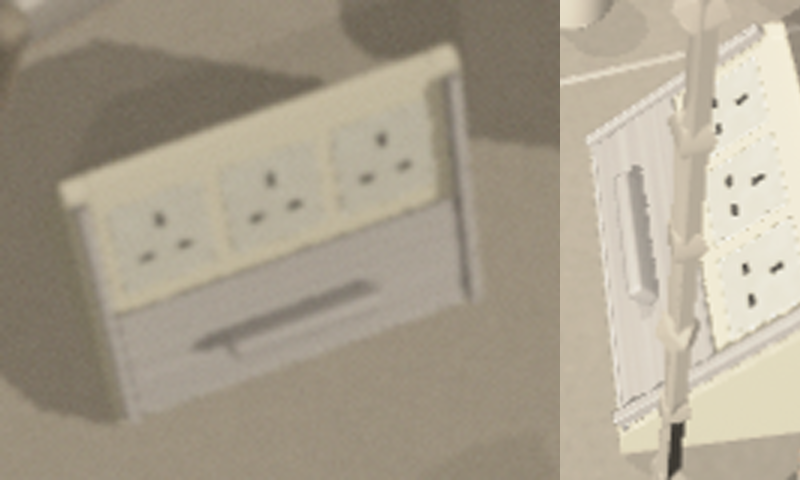

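Crop: the block's back top edge runs from (60,184) to (455,44), the rail ends are at (133,418) and (475,300), and the cover's top edge runs from (112,313) to (450,200). In the side view the base corner is at (622,452). Next I'll fit the pose to these.

```bash
cat > h.py <<'E'
import numpy as np,cv2
from scipy.optimize import least_squares
from scipy.spatial.transform import Rotation as Ro
def face(s,y,n): # block frame
    return np.array([-.066+.766*s-.643*n, y, .024+.643*s+.766*n])
def proj(c,P):
    T=np.linalg.inv(c["world_from_camera"]);K=np.array([[c["fx"],0,c["cx"]],[0,c["fy"],c["cy"]],[0,0,1]])
    r=cv2.Rodrigues(T[:3,:3])[0]
    return cv2.projectPoints(np.array(P,float).reshape(-1,1,3),r,T[:3,3],K,np.array(c["dist"]))[0].reshape(-1,2)
def W(p,P):
    return np.asarray(P)@Ro.from_euler('z',p[2]).as_matrix().T+np.array([p[0],p[1],0])
E
python3 - <<'E'
from h import *
from cell import env
t=env.read_camera("top");s=env.read_camera("side")
tp=np.array([[60,184],[455,44],[133,418],[475,300],[112,313],[450,200]])/4+[350,150]
T=[[.0665,.112,.127],[.0665,-.112,.127],face(0,.107,.005),face(0,-.107,.005),face(.078,.1,.006),face(.078,-.1,.006)]
sp=np.array([[622,452],[632,168],[645,300]])-[560,0]; sp=sp/3+[270,265]
S=[[-.066,-.112,0],face(.042,.045,.026),face(.042,-.045,.026)]
f=lambda p:np.r_[(proj(t,W(p,T))-tp).ravel(),(proj(s,W(p,S))-sp).ravel()]
for x0 in([.6,-.2,.3],):
    r=least_squares(f,x0,loss='soft_l1');print(r.x,np.rad2deg(r.x[2]),r.cost);print(f(r.x).reshape(-1,2).round(1))
p=r.x
for y in(.064,0,-.064):print(W(p,face(.042,y,0)))
print("handle",W(p,face(.042,0,.026)))
R=Ro.from_euler('z',p[2]).as_matrix()@np.array([[.766,0,.643],[0,1,0],[-.643,0,.766]]).T
print(R)
E
```

```text
[ 0.59335196 -0.20808945  0.33658306] 19.284788953707682 13.2300183566757
[[-1.1 -2.2]
 [-0.5 -1. ]
 [-2.   0.5]
 [-0.   0.1]
 [ 0.4 -0.3]
 [ 1.  -1.1]
 [-0.1  1.1]
 [-3.3  0.9]
 [-3.5 -3.3]]
[ 0.54028521 -0.15885274  0.051006  ]
[ 0.5614221  -0.21926161  0.051006  ]
[ 0.58255898 -0.27967049  0.051006  ]
handle [ 0.54564217 -0.22478296  0.070922  ]
[[ 0.72301872 -0.33026382 -0.60692041]
 [ 0.25298208  0.94388866 -0.21235964]
 [ 0.643       0.          0.766     ]]
```

Run:
```python
from h import *
from cell import env
t=env.read_camera("top");s=env.read_camera("side")
p=[.59335,-.20809,.33658]
L=[]
def rect(s0,s1,y0,y1,n):
    q=[face(a,b,n) for a,b in((s0,y0),(s0,y1),(s1,y1),(s1,y0))];return [q[0],q[1],q[2],q[3],q[0]]
L=[(rect(0,.16,-.112,.112,0),(0,0,255)),(rect(.006,.078,-.1,.1,.006),(0,200,0)),(rect(.036,.048,-.045,.045,.026),(255,0,0)),
 ([[-.066,.112,0],[-.066,-.112,0],[.066,-.112,0],[.066,-.112,.127],[.066,.112,.127]],(0,0,255))]
out=[]
for c,(x0,y0,x1,y1),k in((t,(355,150,480,265),4),(s,(270,265,365,425),3)):
    im=cv2.resize(c["color"][y0:y1,x0:x1],None,fx=k,fy=k,interpolation=2)
    for q,col in L:
        pts=((proj(c,W(p,q))+.5-[x0,y0])*k).astype(np.int32)
        cv2.polylines(im,[pts],False,col,1,cv2.LINE_AA)
    out.append(im)
o=np.zeros((480,785,3),np.uint8);o[:460,:500]=out[0];o[:,500:785]=out[1]
cv2.imwrite("pics/ov.png",o)
```

```text
(no output)
```

View pics/ov.png

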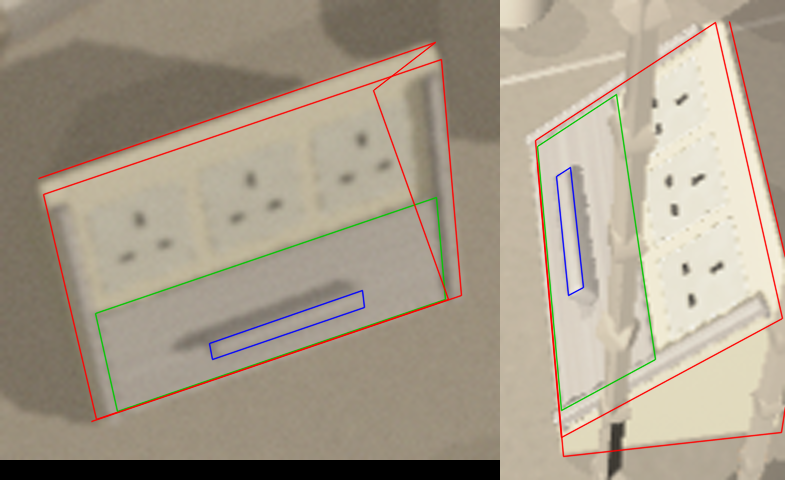

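The fit agrees with both views to about 2–3 mm. I'm moving towards the front of the handle with the fingers closed.

Careful with the scale: shifts go in units of 5 mm. That gives: 0.43 m is 86, -0.273 m is -54.6.

```bash
echo '[{"tx": 86,"ty": -54.6,"twist": -2.2,"aperture": 0},{"tx": 86,"ty": -54.6,"twist": -2.2,"aperture": 0},{"tx": 86,"ty": -54.6,"twist": -2.2,"aperture": 0},{"tx": 86,"ty": -54.6,"twist": -2.2,"aperture": 0},{"tx": 86,"ty": -54.6,"twist": -2.2,"aperture": 0},{"tx": 86,"ty": -54.6,"twist": -2.2,"aperture": 0},{"tx": 86,"ty": -54.6,"twist": -2.2,"aperture": 0},{"tx": 86,"ty": -54.6,"twist": -2.2,"aperture": 0}]' | python3 steer.py 20
cat >> h.py <<'E'
p=[.59335,-.20809,.33658]
def go(bx,by,ztip,p=p):
    "delta in tool axes to bring the fingertip centre to block x,y and height ztip"
    from cell import env
    o=env.get_obs();w=W(p,[bx,by,0]);d=np.array([w[0],w[1],ztip+.017])-o["tool_pos"]
    R=Ro.from_euler('xyz',o["tool_rot"],degrees=True).as_matrix()
    print("go",(R.T@d).round(4),"turn",round(float(o["tool_rot"][2]-np.rad2deg(p[2])),2),o["tool_rot"].round(2),"t",round(o["time_s"],2))
def loc(p=p):
    "fingertip centre in the block frame"
    from cell import env
    o=env.get_obs();q=Ro.from_euler('z',-p[2]).apply(o["tool_pos"]-[p[0],p[1],.017])
    f=Ro.from_euler('z',-p[2]).apply(o["force"]);print("tip",q.round(4),"F",f.round(1),"q",o["qpos"].round(0))
E
python3 -c "
from h import *
loc();go(-.0746,0,.055)"
```

```text
time_s: 0.97
tool_pos: [0.4086, -0.3659, 0.2398]
tool_rot: [180.0, -0.0, 19.3]
force: [1.2, -0.6, -0.1]
grip_width: 0.0416
grasp_force: 0.0
tip [-0.2265 -0.088   0.2228] F [ 0.9 -1.  -0.1] q [ 55.   7. -17.  97.   2.  76. -33.]
go [ 0.1519 -0.088   0.1678] turn 0.03 [179.96  -0.    19.31] t 0.97
```

```bash
echo '[{"tx": 30,"ty": -17.6,"aperture": 0},{"tx": 30,"ty": -17.6,"aperture": 0},{"tx": 30,"ty": -17.6,"aperture": 0},{"tx": 30,"ty": -17.6,"tz": 12,"aperture": 0},{"tx": 30,"ty": -17.6,"tz": 26,"aperture": 0},{"tx": 30,"ty": -17.6,"tz": 26,"aperture": 0},{"tx": 30,"ty": -17.6,"tz": 26,"aperture": 0}]' | python3 steer.py
python3 -c "
from h import *
loc();go(-.0746,0,.055)"
```

```text
time_s: 1.55
tool_pos: [0.5181, -0.2317, 0.1043]
tool_rot: [-179.7, 0.3, 19.5]
force: [-1.3, 0.1, -0.1]
grip_width: 0.0016
grasp_force: 0.0
tip [-0.0789  0.0026  0.0873] F [-1.2  0.5 -0.1] q [ 42.  16. -24. 103.   7.  62. -55.]
go [0.0044 0.0028 0.0322] turn 0.21 [-179.68    0.26   19.49] t 1.55
```

```bash
echo '[{"tz": 3,"aperture": 0},{"tz": 6,"aperture": 0},{"tz": 6,"aperture": 0},{"tz": 6,"aperture": 0}]' | python3 steer.py
python3 -c "
from h import *
loc();go(-.0746,0,.055)"
```

```text
time_s: 1.88
tool_pos: [0.5196, -0.2347, 0.079]
tool_rot: [-179.9, 0.1, 19.3]
force: [0.5, -0.1, 0.2]
grip_width: 0.0005
grasp_force: 0.0
tip [-0.0785 -0.0008  0.062 ] F [ 0.4 -0.3  0.2] q [ 42.  18. -23. 104.   8.  59. -55.]
go [ 0.0039 -0.0008  0.007 ] turn 0.04 [-1.7992e+02  7.0000e-02  1.9320e+01] t 1.88
```

To row units: 0.012 m is 2.4, 0.008 m is 1.6.

```bash
echo '[{"tx": 0.8,"aperture": 0},{"tx": 1.6,"aperture": 0},{"tx": 2.4,"aperture": 0},{"tx": 2.4,"aperture": 0}]' | python3 steer.py
python3 -c "
from h import *
loc()"
```

```text
time_s: 2.22
tool_pos: [0.5294, -0.2328, 0.0807]
tool_rot: [180.0, 0.3, 19.3]
force: [-7.6, -1.9, 6.4]
grip_width: 0.0003
grasp_force: 4.2
tip [-0.0685 -0.0022  0.0637] F [-7.8  0.8  6.4] q [ 41.  19. -23. 103.   9.  60. -57.]
```

Contact came too near the handle's top edge, so I'm backing off, going lower and pushing up the slope.

To row units: -0.014 m is -2.8, -0.012 m is -2.4.

```bash
echo '[{"tx": -2.4,"aperture": 0},{"tx": -2.8,"tz": 2,"aperture": 0},{"tx": -2.8,"tz": 2,"aperture": 0},{"tx": -0.8,"tz": 2,"aperture": 0},{"tz": 2,"aperture": 0},{"tz": 2,"aperture": 0}]' | python3 steer.py
python3 -c "
from h import *
loc()"
```

```text
time_s: 2.72
tool_pos: [0.5305, -0.2316, 0.0698]
tool_rot: [-180.0, 0.3, 19.3]
force: [-6.8, -2.0, 5.8]
grip_width: 0.0006
grasp_force: 3.6
tip [-0.0671 -0.0014  0.0528] F [-7.1  0.4  5.8] q [ 41.  20. -23. 103.   9.  59. -57.]
```

To row units: 0.0075 m is 1.5, 0.045 m is 9.

```bash
echo '[{"tx": 1.5,"tz": -1.2,"aperture": 0},{"tx": 3,"tz": -2.4,"aperture": 0},{"tx": 4.5,"tz": -3.6,"aperture": 0},{"tx": 6,"tz": -5,"aperture": 0},{"tx": 7.5,"tz": -6.2,"aperture": 0},{"tx": 9,"tz": -7.4,"aperture": 0},{"tx": 9,"tz": -7.4,"aperture": 0}]' | python3 steer.py
python3 -c "
from h import *
loc()"
```

```text
time_s: 3.3
tool_pos: [0.5733, -0.216, 0.1078]
tool_rot: [-180.0, 0.2, 19.4]
force: [-7.6, -1.0, 6.0]
grip_width: 0.0001
grasp_force: 4.0
tip [-0.0215 -0.0009  0.0908] F [-7.5  1.6  6. ] q [ 38.  21. -24.  97.  10.  64. -60.]
```

To row units: 0.018 m is 3.6, -0.014 m is -2.8.

```bash
echo '[{"tx": 1,"tz": -0.8,"aperture": 0},{"tx": 2,"tz": -1.6,"aperture": 0},{"tx": 2.8,"tz": -2.2,"aperture": 0},{"tx": 3.6,"tz": -2.8,"aperture": 0},{"tx": 3.6,"tz": -2.8,"aperture": 0}]' | python3 steer.py
python3 -c "
from h import *
loc()
from cell import env
cv2.imwrite('pics/t1.png',cv2.resize(np.hstack([env.read_camera('top')['color'][140:280,340:500],env.read_camera('side')['color'][260:400,240:400]]),None,fx=2.5,fy=2.5))"
```

```text
time_s: 3.72
tool_pos: [0.5812, -0.213, 0.115]
tool_rot: [-179.6, 1.3, 19.2]
force: [-18.0, -4.8, -5.4]
grip_width: 0.0004
grasp_force: 9.3
tip [-0.0131 -0.0007  0.098 ] F [-18.5   1.4  -5.4] q [ 37.  22. -24.  94.  10.  67. -61.]
```

View pics/t1.png

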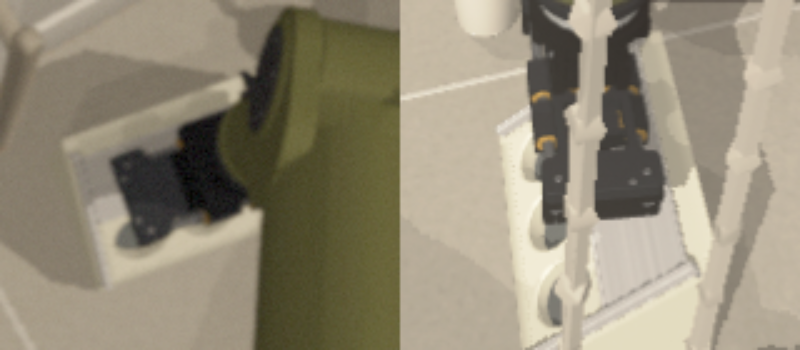

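The top crop shows the cover fully up with all three wells free, and the force jump confirms the stop. The contact points put the block about 3 mm nearer than the fit. I'm moving over the middle well to feel its cap.

```bash
sed -i 's/^p=.*/p=[.59335-.003*.944,-.20809-.003*.330,.33658]/' h.py
echo '[{"tx": -4,"aperture": 0},{"tx": -6.6,"aperture": 0},{"tx": -6.6,"aperture": 0},{"tx": -6.6,"aperture": 0}]' | python3 steer.py
python3 -c "
from h import *
loc();go(-.0358,0,.055)"
```

```text
time_s: 4.15
tool_pos: [0.5608, -0.2207, 0.1209]
tool_rot: [180.0, -0.1, 19.3]
force: [-0.7, 0.2, 0.4]
grip_width: -0.0
grasp_force: 0.0
tip [-0.0318 -0.0012  0.1039] F [-0.6  0.4  0.4] q [ 39.  19. -24.  98.   9.  65. -58.]
go [-0.004  -0.0012  0.0489] turn 0.03 [ 1.7997e+02 -9.0000e-02  1.9320e+01] t 4.15
```

To row units: 0.053 m is 10.6, 0.049 m is 9.8.

```bash
echo '[{"tx": -0.8,"ty": -0.2,"tz": 4,"aperture": 0},{"tx": -0.8,"ty": -0.2,"tz": 9,"aperture": 0},{"tx": -0.8,"ty": -0.2,"tz": 9.8,"aperture": 0},{"tx": -0.8,"ty": -0.2,"tz": 9.8,"aperture": 0},{"tx": -0.8,"ty": -0.2,"tz": 10.6,"aperture": 0},{"tx": -0.8,"ty": -0.2,"tz": 10.6,"aperture": 0}]' | python3 steer.py
python3 -c "
from h import *
loc()"
echo '[{"tz": 0.6,"aperture": 0},{"tz": 0.6,"aperture": 0},{"tz": 0.6,"aperture": 0}]' | python3 steer.py
python3 -c "
from h import *
loc()"
echo '[{"tz": 0.6,"aperture": 0},{"tz": 0.6,"aperture": 0},{"tz": 0.6,"aperture": 0}]' | python3 steer.py
python3 -c "
from h import *
loc()"
```

```text
time_s: 4.65
tool_pos: [0.5569, -0.2211, 0.0683]
tool_rot: [180.0, -0.1, 19.4]
force: [0.2, -0.2, -0.2]
grip_width: 0.0005
grasp_force: 0.0
tip [-0.0357 -0.0003  0.0513] F [ 0.1 -0.2 -0.2] q [ 39.  22. -24. 101.  10.  59. -59.]
time_s: 4.9
tool_pos: [0.5559, -0.2216, 0.065]
tool_rot: [180.0, -0.0, 19.3]
force: [0.4, 1.3, -0.9]
grip_width: 0.0003
grasp_force: 0.0
tip [-0.0368 -0.0004  0.048 ] F [ 0.8  1.1 -0.9] q [ 39.  22. -23. 101.  10.  59. -59.]
time_s: 5.15
tool_pos: [0.5555, -0.2214, 0.0614]
tool_rot: [-180.0, 0.0, 19.3]
force: [0.5, -0.5, -1.1]
grip_width: 0.0002
grasp_force: 0.0
tip [-0.0372 -0.0001  0.0444] F [ 0.3 -0.6 -1.1] q [ 39.  22. -23. 101.  10.  59. -59.]
```

```bash
cat > l.py <<'E'
from h import *
loc()
E
for i in 1 2 3; do :; done
echo '[{"tz": 0.4,"aperture": 0},{"tz": 0.4,"aperture": 0}]' | python3 steer.py | tail -0; python3 l.py
echo '[{"tz": 0.4,"aperture": 0},{"tz": 0.4,"aperture": 0}]' | python3 steer.py | tail -0; python3 l.py
echo '[{"tz": 0.4,"aperture": 0},{"tz": 0.4,"aperture": 0}]' | python3 steer.py | tail -0; python3 l.py
echo '[{"tz": 0.4,"aperture": 0},{"tz": 0.4,"aperture": 0}]' | python3 steer.py | tail -0; python3 l.py
```

```text
tip [-0.0372 -0.0001  0.0423] F [-0.7  0.4 -0.6] q [ 39.  23. -23. 101.  10.  58. -59.]
tip [-0.0371 -0.0002  0.0403] F [-0.4 -0.5  0.9] q [ 39.  23. -23. 101.  10.  58. -59.]
tip [-0.0381 -0.0002  0.0392] F [-5.6  2.6  7.5] q [ 39.  23. -23. 101.  10.  58. -59.]
tip [-0.0395 -0.0003  0.038 ] F [-11.7   4.3  14.4] q [ 39.  23. -23. 101.  11.  58. -59.]Exception ignored on flushing sys.stdout:
BrokenPipeError: [Errno 32] Broken pipe
Exception ignored on flushing sys.stdout:
BrokenPipeError: [Errno 32] Broken pipe
Exception ignored on flushing sys.stdout:
BrokenPipeError: [Errno 32] Broken pipe
Exception ignored on flushing sys.stdout:
BrokenPipeError: [Errno 32] Broken pipe
```

```bash
cat > l.py <<'E'
from h import *
loc()
from cell import env
o=env.get_obs();B=Ro.from_euler('z',-p[2])
f=B.apply(o["force"]);m=B.apply(o["wrist_torque"]);r=np.cross(f,m)/(f@f)
print("M",m.round(3),"r",r.round(3),"dir",(f/np.linalg.norm(f)).round(2),"rot",o["tool_rot"].round(2),"t",round(o["time_s"],2))
E
python3 l.py
```

```text
tip [-0.0395 -0.0003  0.038 ] F [-11.7   4.3  14.4] q [ 39.  23. -23. 101.  11.  58. -59.]
M [1.012 1.318 0.389] r [-0.048  0.053 -0.054] dir [-0.61  0.23  0.76] rot [-179.97    0.29   19.31] t 5.82
```

At about n ≈ 23–26 mm the gripper's body lands on the handle top, because a vertical tool doesn't clear it. I need tilt, so I'll test whether lifting past the tool-down reach limit tilts the fingers forward.

To row units: -0.31 m is -62, -0.27 m is -54.

```bash
echo '[{"tz": -6,"aperture": 0},{"tz": -14,"aperture": 0},{"tx": -6,"tz": -22,"aperture": 0},{"tx": -12,"tz": -30,"aperture": 0},{"tx": -18,"tz": -38,"aperture": 0},{"tx": -20,"tz": -46,"aperture": 0},{"tx": -20,"tz": -54,"aperture": 0},{"tx": -20,"tz": -62,"aperture": 0}]' | python3 steer.py; python3 l.py
echo '[{"tz": -8,"aperture": 0},{"tz": -16,"aperture": 0},{"tz": -24,"aperture": 0},{"tz": -32,"aperture": 0},{"tz": -40,"aperture": 0},{"tz": -48,"aperture": 0},{"tz": -56,"aperture": 0},{"tz": -64,"aperture": 0}]' | python3 steer.py; python3 l.py
```

```text
time_s: 6.48
tool_pos: [0.4601, -0.255, 0.3469]
tool_rot: [179.9, 0.1, 19.2]
force: [1.6, -1.0, 0.4]
grip_width: 0.0006
grasp_force: 0.0
tip [-1.383e-01 -3.000e-04  3.299e-01] F [ 1.2 -1.5  0.4] q [ 48.   2. -22.  90.   1.  88. -45.]
M [-0.023 -0.111  0.039] r [-0.003 -0.015 -0.043] dir [ 0.6  -0.77  0.22] rot [1.7995e+02 5.0000e-02 1.9170e+01] t 6.48
time_s: 7.15
tool_pos: [0.464, -0.2549, 0.5958]
tool_rot: [179.7, -0.3, 19.4]
force: [0.1, -0.8, -1.5]
grip_width: 0.0008
grasp_force: 0.0
tip [-0.1345 -0.0014  0.5788] F [-0.2 -0.8 -1.5] q [ 28.   9.  -2.  54.   0. 117. -45.]
M [-0.081  0.004 -0.036] r [ 0.012  0.041 -0.022] dir [-0.09 -0.46 -0.88] rot [179.66  -0.27  19.38] t 7.15
```

Joint 6 is now at its limit, so I'm pushing further to see whether the tool tilts.

To row units: -0.16 m is -32, -0.12 m is -24.

```bash
echo '[{"tz": -8,"aperture": 0},{"tz": -16,"aperture": 0},{"tz": -24,"aperture": 0},{"tz": -32,"aperture": 0}]' | python3 steer.py; python3 l.py
echo '[{"aperture": 0}]' | python3 steer.py; python3 l.py
```

```text
time_s: 7.48
tool_pos: [0.455, -0.2505, 0.6258]
tool_rot: [177.6, -2.0, 19.3]
force: [-0.5, -0.4, 1.3]
grip_width: 0.0005
grasp_force: 0.0
tip [-0.1416  0.0056  0.6088] F [-0.6 -0.2  1.3] q [  4.   7.  27.  53.  -4. 118. -42.]
M [ 0.043  0.045 -0.008] r [-0.027  0.024 -0.008] dir [-0.41 -0.15  0.9 ] rot [177.55  -2.03  19.3 ] t 7.48
time_s: 7.57
tool_pos: [0.4548, -0.2501, 0.6259]
tool_rot: [177.6, -2.1, 19.4]
force: [-0.5, -0.1, 0.8]
grip_width: 0.0001
grasp_force: 0.0
tip [-0.1416  0.0061  0.6089] F [-0.5  0.   0.8] q [  4.   7.  26.  53.  -4. 118. -42.]
M [0.049 0.023 0.058] r [-0.018  0.074 -0.014] dir [-0.5   0.04  0.86] rot [177.57  -2.06  19.36] t 7.57
```

To row units: -0.3 m is -60, -0.2 m is -40.

```bash
echo '[{"tx": 20,"tz": -40,"aperture": 0},{"tx": 40,"tz": -60,"aperture": 0},{"tx": 40,"tz": -60,"aperture": 0},{"tx": 40,"tz": -60,"aperture": 0}]' | python3 steer.py; python3 l.py
echo '[{"tz": 4,"aperture": 0},{"tz": 8,"aperture": 0},{"tz": 12,"aperture": 0},{"tz": 12,"aperture": 0}]' | python3 steer.py; python3 l.py
```

```text
time_s: 7.9
tool_pos: [0.5085, -0.2134, 0.6422]
tool_rot: [175.8, -4.0, 19.5]
force: [0.9, -0.9, -0.6]
grip_width: 0.0007
grasp_force: 0.0
tip [-0.0789  0.023   0.6252] F [ 0.6 -1.1 -0.6] q [  5.  11.  21.  46.  -4. 118. -48.]
M [0.101 0.096 0.021] r [ 0.016 -0.036  0.087] dir [ 0.43 -0.81 -0.41] rot [175.82  -4.03  19.47] t 7.9
time_s: 8.23
tool_pos: [0.5129, -0.2163, 0.5776]
tool_rot: [176.1, -3.6, 19.4]
force: [0.6, 0.6, -0.7]
grip_width: 0.0006
grasp_force: 0.0
tip [-0.0756  0.0188  0.5606] F [ 0.7  0.3 -0.7] q [  3.   7.  20.  59.  -2. 109. -49.]
M [ 0.067  0.082 -0.03 ] r [ 0.042 -0.022  0.032] dir [ 0.67  0.32 -0.66] rot [176.08  -3.61  19.43] t 8.23
```

The tilt persists once it's reached, but it follows the arm's azimuth. I'll move left at height, so the tilt direction matches the block's up-slope heading, and ratchet there.

```bash
cat >> h.py <<'E'
def gow(*w):
    from cell import env
    o=env.get_obs();R=Ro.from_euler('xyz',o["tool_rot"],degrees=True).as_matrix()
    B=Ro.from_euler('z',-p[2]).as_matrix()@R
    print("gow",(R.T@(np.array(w)-o["tool_pos"])).round(3),"up",(R.T@[0,0,1]).round(3),"out",(R.T@[w[0],w[1],0]/np.hypot(w[0],w[1])).round(3),"toolz",B[:,2].round(3),"tooly",B[:,1].round(3))
E
python3 -c "
from h import *
gow(.36,.27,.56)"
```

```text
gow [ 0.016 -0.51  -0.016] up [ 0.063  0.068 -0.996] out [ 0.952 -0.303  0.04 ] toolz [ 0.063 -0.068 -0.996] tooly [-0.002 -0.998  0.068]
```

Careful with the scale: shifts go in units of 5 mm. That gives: -0.32 m is -64, -0.28 m is -56.

```bash
echo '[{"tx": -4,"ty": -8,"aperture": 0},{"tx": -8,"ty": -16,"aperture": 0},{"tx": -10,"ty": -24,"aperture": 0},{"tx": -10,"ty": -32,"aperture": 0},{"tx": -10,"ty": -40,"aperture": 0},{"tx": -10,"ty": -48,"aperture": 0},{"tx": -8,"ty": -56,"aperture": 0},{"tx": -6,"ty": -64,"aperture": 0}]' | python3 steer.py
echo '[{"tx": 3,"ty": -8,"aperture": 0},{"tx": 6,"ty": -16,"aperture": 0},{"tx": 8,"ty": -24,"aperture": 0},{"tx": 9,"ty": -32,"aperture": 0},{"tx": 10,"ty": -38,"aperture": 0},{"tx": 10,"ty": -38,"aperture": 0}]' | python3 steer.py; python3 l.py; python3 -c "
from h import *
gow(.36,.27,.7)"
```

```text
time_s: 8.9
tool_pos: [0.3787, 0.0766, 0.5587]
tool_rot: [175.7, -4.2, 19.4]
force: [1.8, 0.8, -0.5]
grip_width: 0.0006
grasp_force: 0.0
time_s: 9.4
tool_pos: [0.3622, 0.2769, 0.5459]
tool_rot: [175.9, -3.9, 20.1]
force: [0.6, -0.5, -0.4]
grip_width: 0.0004
grasp_force: 0.0
tip [-0.055   0.5342  0.5289] F [ 0.4 -0.6 -0.4] q [ -20.   -4.  -22.   74.    4.  108. -111.]
M [0.074 0.174 0.056] r [ 0.041 -0.072  0.169] dir [ 0.5  -0.75 -0.44] rot [175.92  -3.86  20.1 ] t 9.4
gow [ 0.006  0.017 -0.153] up [ 0.067  0.071 -0.995] out [ 0.955 -0.292  0.044] toolz [ 0.068 -0.07  -0.995] tooly [ 0.009 -0.997  0.071]
```

```bash
echo '[{"tz": -8,"aperture": 0},{"tz": -16,"aperture": 0},{"tz": -20,"aperture": 0}]' | python3 steer.py >/dev/null
echo '[{"tz": -20,"aperture": 0},{"tz": -20,"aperture": 0}]' | python3 steer.py >/dev/null; python3 l.py
echo '[{"tz": -20,"aperture": 0},{"tz": -20,"aperture": 0}]' | python3 steer.py >/dev/null
echo '[{"tz": -20,"aperture": 0},{"tz": -20,"aperture": 0}]' | python3 steer.py >/dev/null
echo '[{"tz": -20,"aperture": 0},{"tz": -20,"aperture": 0}]' | python3 steer.py >/dev/null; python3 l.py; python3 -c "
from h import *
gow(.36,.27,.8)"
```

```text
tip [-0.0687  0.5282  0.6257] F [-0.6 -1.5 -0.1] q [   6.   -2.  -48.   59.    4.  118. -110.]
M [-0.011  0.12  -0.039] r [ 0.026 -0.008 -0.032] dir [-0.35 -0.94 -0.05] rot [177.03  -6.2   19.65] t 9.82
tip [-0.0727  0.532   0.6728] F [-2.5 -0.4  1.6] q [  39.   -6.  -72.   53.   -2.  118. -104.]
M [0.041 0.314 0.012] r [-0.057  0.011 -0.086] dir [-0.83 -0.13  0.54] rot [178.35 -11.61  19.79] t 10.32
gow [ 0.035  0.007 -0.105] up [ 0.201  0.028 -0.979] out [ 0.936 -0.299  0.184] toolz [ 0.201 -0.027 -0.979] tooly [ 0.003 -1.     0.028]
```

To row units: -0.1 m is -20, 0.04 m is 8.

```bash
echo '[{"tx": 8,"tz": -20,"aperture": 0},{"tx": 8,"tz": -20,"aperture": 0}]' | python3 steer.py >/dev/null
echo '[{"tx": 8,"tz": -20,"aperture": 0},{"tx": 8,"tz": -20,"aperture": 0}]' | python3 steer.py >/dev/null
echo '[{"tx": 8,"tz": -20,"aperture": 0},{"tx": 8,"tz": -20,"aperture": 0}]' | python3 steer.py >/dev/null; python3 l.py; python3 -c "
from h import *
gow(.42,-.12,.5)"
```

```text
tip [-0.0607  0.52    0.7348] F [ 0.5  0.  -0.2] q [  54.   -7.  -79.   45.   -6.  118. -100.]
M [0.041 0.435 0.023] r [ 0.324 -0.074  0.813] dir [ 0.93  0.04 -0.37] rot [179.88 -18.85  19.94] t 10.82
gow [-0.153  0.378  0.215] up [ 0.323  0.002 -0.946] out [0.767 0.586 0.263] toolz [ 0.323  0.002 -0.946] tooly [ 0.011 -1.     0.002]
```

The tool is now tilted 18.9° up-slope with no side lean, so I'm returning to the block.

To row units: -0.12 m is -24, 0.12 m is 24.

```bash
echo '[{"tx": -4,"ty": 6,"tz": 6,"aperture": 0},{"tx": -8,"ty": 12,"tz": 10,"aperture": 0},{"tx": -12,"ty": 18,"tz": 16,"aperture": 0},{"tx": -16,"ty": 24,"tz": 20,"aperture": 0},{"tx": -20,"ty": 32,"tz": 26,"aperture": 0},{"tx": -20,"ty": 40,"tz": 30,"aperture": 0},{"tx": -20,"ty": 48,"tz": 34,"aperture": 0},{"tx": -24,"ty": 56,"tz": 38,"aperture": 0}]' | python3 steer.py
echo '[{"tx": -2,"ty": 8,"tz": 2,"aperture": 0},{"tx": -4,"ty": 16,"tz": 4,"aperture": 0},{"tx": -6,"ty": 20,"tz": 6,"aperture": 0},{"tx": -6,"ty": 20,"tz": 6,"aperture": 0}]' | python3 steer.py; python3 l.py
python3 -c "
from h import *
w=W(p,[-.08,0,.16]);gow(*w)"
```

```text
time_s: 11.48
tool_pos: [0.3697, 0.1468, 0.6537]
tool_rot: [179.7, -18.8, 19.9]
force: [-1.9, -1.2, 1.1]
grip_width: 0.0001
grasp_force: 0.0
time_s: 11.82
tool_pos: [0.406, 0.0473, 0.6172]
tool_rot: [-179.9, -17.5, 19.8]
force: [0.3, 0.6, 1.0]
grip_width: 0.0005
grasp_force: 0.0
tip [-0.0895  0.303   0.6002] F [0.4 0.5 1. ] q [ 15. -17. -14.  77. -11. 103. -73.]
M [0.039 0.38  0.045] r [-0.247  0.013  0.107] dir [0.38 0.43 0.82] rot [-179.93  -17.46   19.83] t 11.82
gow [-0.131  0.304  0.438] up [ 0.3   -0.001 -0.954] out [0.682 0.7   0.214] toolz [ 0.3    0.004 -0.954] tooly [ 0.01  -1.    -0.001]
```

To row units: 0.24 m is 48, 0.21 m is 42.

```bash
echo '[{"ty": 6,"tz": 6,"aperture": 0},{"tx": -2,"ty": 12,"tz": 12,"aperture": 0},{"tx": -4,"ty": 18,"tz": 18,"aperture": 0},{"tx": -6,"ty": 24,"tz": 24,"aperture": 0},{"tx": -10,"ty": 30,"tz": 30,"aperture": 0},{"tx": -12,"ty": 36,"tz": 36,"aperture": 0},{"tx": -14,"ty": 42,"tz": 42,"aperture": 0},{"tx": -16,"ty": 48,"tz": 48,"aperture": 0}]' | python3 steer.py
echo '[{"tx": -2,"ty": 6,"tz": 6,"aperture": 0},{"tx": -6,"ty": 12,"tz": 14,"aperture": 0},{"tx": -8,"ty": 12,"tz": 20,"aperture": 0},{"tx": -10,"ty": 12,"tz": 28,"aperture": 0},{"tx": -10,"ty": 12,"tz": 34,"aperture": 0},{"tx": -10,"ty": 12,"tz": 36,"aperture": 0},{"tx": -10,"ty": 12,"tz": 36,"aperture": 0}]' | python3 steer.py; python3 l.py
python3 -c "
from h import *
w=W(p,[-.08,0,.16]);gow(*w)"
```

```text
time_s: 12.48
tool_pos: [0.4793, -0.1697, 0.3761]
tool_rot: [180.0, -17.5, 19.7]
force: [1.5, -0.3, -0.3]
grip_width: 0.0001
grasp_force: 0.0
time_s: 13.07
tool_pos: [0.5047, -0.221, 0.1872]
tool_rot: [-179.7, -17.2, 19.8]
force: [-0.5, -0.4, 1.5]
grip_width: 0.0006
grasp_force: 0.0
tip [-0.085   0.0171  0.1702] F [-0.6 -0.2  1.5] q [ 21.   1.   8. 112. -16.  57. -34.]
M [-0.016  0.316  0.023] r [-0.176 -0.004 -0.071] dir [-0.37 -0.12  0.92] rot [-179.72  -17.23   19.76] t 13.07
gow [-0.003  0.017  0.027] up [ 0.296 -0.005 -0.955] out [0.683 0.7   0.209] toolz [ 0.296  0.007 -0.955] tooly [ 0.01  -1.    -0.005]
```

```bash
cat > f.py <<'E'
# f.py [u y n mm]: leading fingertip edge on the face (u from the well row, y, n), force, and the tool-axes shift to a target
import sys
from h import *
from cell import env
def m():
    o=env.get_obs();B=Ro.from_euler('z',-p[2]).as_matrix();R=B@Ro.from_euler('xyz',o["tool_rot"],degrees=True).as_matrix()
    q=B@(o["tool_pos"]-[p[0],p[1],0])+R@[.0095,0,.017]
    F=np.array([[.766,0,.643],[0,1,0],[-.643,0,.766]])
    c=F@(q-face(.042,0,0));f=F@B@o["force"]
    print("u,y,n mm",(c*1e3).round(1),"F",f.round(1),"t",round(o["time_s"],2),"rot",o["tool_rot"].round(1))
    if len(sys.argv)>3: print("shift",(R.T@F.T@(np.array(sys.argv[1:4],float)/1e3-c)).round(4))
m()
E
python3 f.py 4 0 10
```

```text
u,y,n mm [ 50.6  17.3 117.9] F [ 0.5 -0.2  1.6] t 13.07 rot [-179.7  -17.2   19.8]
shift [-0.0013  0.0182  0.1174]
```

To row units: 0.117 m is 23.4, 0.11 m is 22.

```bash
echo '[{"ty": 3.6,"tz": 6,"twist": -0.4,"aperture": 0},{"ty": 3.6,"tz": 12,"twist": -0.4,"aperture": 0},{"ty": 3.6,"tz": 18,"twist": -0.4,"aperture": 0},{"tx": -0.2,"ty": 3.6,"tz": 22,"twist": -0.4,"aperture": 0},{"tx": -0.2,"ty": 3.6,"tz": 23.4,"twist": -0.4,"aperture": 0},{"tx": -0.2,"ty": 3.6,"tz": 23.4,"twist": -0.4,"aperture": 0},{"tx": -0.2,"ty": 3.6,"tz": 23.4,"twist": -0.4,"aperture": 0}]' | python3 steer.py>/dev/null; python3 f.py 4 0 -8
```

```text
u,y,n mm [ 9.5 -3.  13. ] F [-0.1  0.4  1. ] t 13.65 rot [179.8 -17.6  20.2]
shift [ 0.0029 -0.0029  0.0215]
```

To row units: 0.018 m is 3.6, 0.011 m is 2.2.

```bash
echo '[{"tx": 0.2,"ty": -0.6,"tz": 2.2,"twist": 0.8,"aperture": 0},{"tx": 0.6,"ty": -0.6,"tz": 3.6,"twist": 0.8,"aperture": 0},{"tx": 0.6,"ty": -0.6,"tz": 3.6,"twist": 0.8,"aperture": 0},{"tx": 0.6,"ty": -0.6,"tz": 3.6,"twist": 0.8,"aperture": 0}]' | python3 steer.py>/dev/null; python3 f.py 4 0 -10
echo '[{"tx": 0.2,"tz": 0.4,"aperture": 0},{"tx": 0.2,"tz": 0.6,"aperture": 0},{"tx": 0.2,"tz": 0.6,"aperture": 0}]' | python3 steer.py>/dev/null; python3 f.py
echo '[{"tx": 0.2,"tz": 0.4,"aperture": 0},{"tx": 0.2,"tz": 0.4,"aperture": 0}]' | python3 steer.py>/dev/null; python3 f.py
echo '[{"tx": 0.2,"tz": 0.4,"aperture": 0},{"tx": 0.2,"tz": 0.4,"aperture": 0}]' | python3 steer.py>/dev/null; python3 f.py
```

```text
u,y,n mm [ 3.1  1.8 -6.2] F [ 0.5  0.7 -0.4] t 13.98 rot [-179.8  -17.5   19.4]
shift [0.0023 0.0018 0.0032]
u,y,n mm [ 2.8  1.5 -9.2] F [-0.2  0.5 -0.2] t 14.23 rot [-179.8  -17.5   19.4]
u,y,n mm [  2.9   1.6 -11.6] F [ 1.1 -0.3 -0. ] t 14.4 rot [-179.8  -17.5   19.4]
u,y,n mm [  3.    1.6 -13.9] F [-0.9  0.  -0.9] t 14.57 rot [-179.8  -17.5   19.4]
```

To row units: 0.002 m is 0.4, 0.001 m is 0.2.

```bash
echo '[{"tx": 0.2,"tz": 0.4,"aperture": 0},{"tx": 0.2,"tz": 0.4,"aperture": 0}]' | python3 steer.py>/dev/null; python3 f.py
echo '[{"tx": 0.2,"tz": 0.4,"aperture": 0},{"tx": 0.2,"tz": 0.4,"aperture": 0}]' | python3 steer.py>/dev/null; python3 f.py
echo '[{"tx": 0.2,"tz": 0.4,"aperture": 0},{"tx": 0.2,"tz": 0.4,"aperture": 0}]' | python3 steer.py>/dev/null; python3 f.py
```

```text
u,y,n mm [  3.2   1.3 -15.9] F [0.2 1.  4.4] t 14.73 rot [-179.9  -17.5   19.4]
u,y,n mm [  3.2   1.3 -18. ] F [ 0.7 -0.1  5.5] t 14.9 rot [-179.8  -17.4   19.3]
u,y,n mm [  3.2   1.2 -19.2] F [ 0.7  3.5 13.6] t 15.07 rot [-179.8  -17.4   19.3]
```

The middle switch was on (contact at 15.5 mm, 4.4 N) and I pressed it to the stop. Now I release it and check that the cap follows out to 10 mm.

To row units: -0.006 m is -1.2, -0.003 m is -0.6.

```bash
echo '[{"tx": -0.2,"tz": -0.6,"aperture": 0},{"tx": -0.4,"tz": -1.2,"aperture": 0},{"tx": -0.4,"tz": -1.2,"aperture": 0}]' | python3 steer.py>/dev/null; python3 f.py
echo '[{"tx": -0.2,"tz": -0.6,"aperture": 0},{"tx": -0.2,"tz": -0.6,"aperture": 0}]' | python3 steer.py>/dev/null; python3 f.py 4 64 12
```

```text
u,y,n mm [  4.3   1.2 -13.9] F [ 1.1 -0.4 -0.5] t 15.32 rot [-179.9  -17.5   19.3]
u,y,n mm [  4.5   1.6 -10.9] F [0.3 0.  0.6] t 15.48 rot [-179.9  -17.5   19.4]
shift [-0.0092 -0.0625 -0.0208]
```

The cap doesn't seem to have followed, so I'm probing again.

To row units: 0.003 m is 0.6, 0.001 m is 0.2.

```bash
echo '[{"tx": 0.2,"tz": 0.6,"aperture": 0},{"tx": 0.2,"tz": 0.6,"aperture": 0},{"tx": 0.2,"tz": 0.6,"aperture": 0}]' | python3 steer.py>/dev/null; python3 f.py
echo '[{"tz": 0.6,"aperture": 0},{"tz": 0.6,"aperture": 0},{"tz": 0.6,"aperture": 0}]' | python3 steer.py>/dev/null; python3 f.py
```

```text
u,y,n mm [  4.1   1.4 -14.3] F [ 0.3 -0.1  0.7] t 15.73 rot [-179.9  -17.5   19.4]
u,y,n mm [  3.9   1.3 -16.8] F [2.2 0.1 5.1] t 15.98 rot [-179.9  -17.5   19.4]
```

```bash
echo '[{"tx": 0.2,"tz": 0.6,"aperture": 0},{"tx": 0.4,"tz": 1.4,"aperture": 0},{"tx": 0.4,"tz": 1.4,"aperture": 0}]' | python3 steer.py>/dev/null; python3 f.py
echo '[{"tx": -0.4,"tz": -1,"aperture": 0},{"tx": -0.6,"tz": -1.8,"aperture": 0},{"tx": -0.6,"tz": -1.8,"aperture": 0}]' | python3 steer.py>/dev/null; python3 f.py 4 64 12
```

```text
u,y,n mm [  3.8   0.9 -20. ] F [ 7.3 10.6 42. ] t 16.23 rot [-179.7  -17.5   19.3]
u,y,n mm [  3.7   1.1 -13.8] F [2.8 1.8 3.7] t 16.48 rot [-179.9  -17.6   19.4]
shift [-0.0095 -0.0629 -0.0238]
```

Now there are 3.7 N at 13.8 mm, so the middle switch is off. On to the left well.

To row units: -0.063 m is -12.6, -0.03 m is -6.

```bash
echo '[{"tx": -1,"tz": -2.8,"aperture": 0},{"tx": -1.8,"tz": -5.6,"aperture": 0},{"tx": -2,"ty": -6,"tz": -5.6,"aperture": 0},{"tx": -2,"ty": -12.6,"tz": -5.2,"aperture": 0},{"tx": -2,"ty": -12.6,"tz": -5.2,"aperture": 0},{"tx": -2,"ty": -12.6,"tz": -5.2,"aperture": 0}]' | python3 steer.py>/dev/null; python3 f.py 4 64 -7
```

```text
u,y,n mm [ 2.7 67.  12.6] F [0.6 0.9 0. ] t 16.98 rot [-179.8  -17.4   19.5]
shift [0.0088 0.0031 0.0176]
```

To row units: 0.018 m is 3.6, 0.009 m is 1.8.

```bash
echo '[{"tx": 0.8,"ty": 0.6,"tz": 1.6,"aperture": 0},{"tx": 1.8,"ty": 0.6,"tz": 3.6,"aperture": 0},{"tx": 1.8,"ty": 0.6,"tz": 3.6,"aperture": 0}]' | python3 steer.py>/dev/null; python3 f.py 4 64 -12.5
echo '[{"tx": 0.2,"tz": 0.6,"aperture": 0},{"tx": 0.4,"tz": 1,"aperture": 0},{"tx": 0.4,"tz": 1,"aperture": 0}]' | python3 steer.py>/dev/null; python3 f.py
```

```text
u,y,n mm [ 4.1 61.3 -8.6] F [ 0.4  0.5 -0.6] t 17.23 rot [-179.8  -17.4   19.3]
shift [ 0.0014 -0.0027  0.0037]
u,y,n mm [  4.2  61.4 -12.5] F [-0.3  0.1  0.1] t 17.48 rot [-179.8  -17.4   19.3]
```

The left one gives no contact at 12.5 mm, so it is on. Pressing it.

```bash
echo '[{"tx": 0.2,"ty": -0.4,"tz": 0.8,"aperture": 0},{"tx": 0.4,"ty": -0.4,"tz": 1.2,"aperture": 0},{"tx": 0.4,"ty": -0.4,"tz": 1.2,"aperture": 0}]' | python3 steer.py>/dev/null; python3 f.py
echo '[{"tx": 0.2,"tz": 0.4,"aperture": 0},{"tx": 0.2,"tz": 0.6,"aperture": 0},{"tx": 0.2,"tz": 0.6,"aperture": 0}]' | python3 steer.py>/dev/null; python3 f.py
```

```text
u,y,n mm [  4.5  61.8 -17.8] F [ 0.2 -2.4  4.7] t 17.73 rot [-180.   -17.5   19.3]
u,y,n mm [  4.4  61.6 -19. ] F [ 2.  -0.4 24.7] t 17.98 rot [-179.9  -17.5   19.3]
```

To row units: -0.008 m is -1.6, -0.005 m is -1.

```bash
echo '[{"tx": -0.4,"tz": -1,"aperture": 0},{"tx": -0.6,"tz": -1.6,"aperture": 0},{"tx": -0.6,"tz": -1.6,"aperture": 0}]' | python3 steer.py>/dev/null; python3 f.py 4 64 12
```

```text
u,y,n mm [  4.5  62.5 -12.2] F [ 1.  -2.9  3.6] t 18.23 rot [-179.9  -17.5   19.3]
shift [-0.0097 -0.0016 -0.0221]
```

The left switch is off (3.6 N at 12.2 mm). Now the right well.

```bash
echo '[{"tx": -1,"tz": -2.6,"aperture": 0},{"tx": -2,"tz": -5,"aperture": 0},{"tx": -2,"ty": 8,"tz": -5,"aperture": 0},{"tx": -2,"ty": 16,"tz": -5,"aperture": 0},{"tx": -2,"ty": 23,"tz": -5,"aperture": 0},{"tx": -2,"ty": 25.2,"tz": -5,"aperture": 0},{"tx": -2,"ty": 25.2,"tz": -5,"aperture": 0},{"tx": -2,"ty": 25.2,"tz": -5,"aperture": 0}]' | python3 steer.py>/dev/null; python3 f.py 4 -64 -7
```

```text
u,y,n mm [  4.  -61.1  12.5] F [-0.4  0.8 -1. ] t 18.9 rot [-179.7  -17.4   19.3]
shift [0.0075 0.003  0.018 ]
```

To row units: 0.018 m is 3.6, 0.008 m is 1.6.

```bash
echo '[{"tx": 0.8,"ty": 0.4,"tz": 1.6,"aperture": 0},{"tx": 1.6,"ty": 0.4,"tz": 3.6,"aperture": 0},{"tx": 1.6,"ty": 0.4,"tz": 3.6,"aperture": 0}]' | python3 steer.py>/dev/null; python3 f.py 4 -64 -12.5
echo '[{"tx": 0.2,"tz": 0.6,"aperture": 0},{"tx": 0.4,"tz": 1,"aperture": 0},{"tx": 0.4,"tz": 1,"aperture": 0}]' | python3 steer.py>/dev/null; python3 f.py 4 -64 12
```

```text
u,y,n mm [  5.1 -60.9  -9. ] F [-0.4  1.  -0.1] t 19.15 rot [-179.6  -17.4   19.5]
shift [0.0003 0.0031 0.0037]
u,y,n mm [  5. -63. -12.] F [0.1 1.8 3.3] t 19.4 rot [-179.7  -17.4   19.4]
shift [-0.0101  0.0008 -0.0218]
```

The right one was already off (3.3 N at 12 mm). I'm lifting off and going above the handle to push the cover down.

To row units: -0.065 m is -13, -0.06 m is -12.

```bash
echo '[{"tx": -1,"tz": -2.6,"aperture": 0},{"tx": -2.4,"tz": -6,"aperture": 0},{"tx": -4,"tz": -12,"aperture": 0},{"tx": -4,"tz": -13,"aperture": 0}]' | python3 steer.py>/dev/null; python3 f.py 104 0 45
```

```text
u,y,n mm [ 13.  -68.8  61.5] F [ 0.2 -1.3  1.4] t 19.73 rot [179.8 -17.6  19.2]
shift [ 0.0904 -0.0689 -0.0197]
```

```bash
echo '[{"tx": 6,"ty": -4,"tz": -4,"aperture": 0},{"tx": 12,"ty": -9,"tz": -5,"aperture": 0},{"tx": 18,"ty": -13.4,"tz": -4,"aperture": 0},{"tx": 18,"ty": -13.4,"tz": -4,"aperture": 0},{"tx": 18,"ty": -13.4,"tz": -4,"aperture": 0}]' | python3 steer.py>/dev/null; python3 f.py 103 0 10
```

```text
u,y,n mm [105.2   4.5  39.9] F [-0.7 -1.1 -0.3] t 20.15 rot [-179.9  -17.6   19.7]
shift [0.0093 0.0047 0.0285]
```

To row units: 0.027 m is 5.4, 0.025 m is 5.

```bash
echo '[{"tx": 1,"ty": 0.8,"tz": 3,"aperture": 0},{"tx": 2,"ty": 0.8,"tz": 5,"aperture": 0},{"tx": 2,"ty": 0.8,"tz": 5.4,"aperture": 0},{"tx": 2,"ty": 0.8,"tz": 5.4,"aperture": 0}]' | python3 steer.py>/dev/null; python3 f.py 98 0 10;  python3 f.py 22 0 10|tail -1
```

```text
u,y,n mm [99.4 -1.5 11.1] F [0.6 0.7 0.5] t 20.48 rot [-179.7  -17.3   19.3]
shift [-0.0009 -0.0015  0.0015]
shift [-0.071  -0.0014  0.0308]
```

```bash
echo '[{"tx": -2,"tz": 1,"aperture": 0},{"tx": -4,"tz": 1.8,"aperture": 0},{"tx": -6,"tz": 2.6,"aperture": 0},{"tx": -8,"tz": 3.4,"aperture": 0},{"tx": -10,"tz": 4.2,"aperture": 0},{"tx": -12,"tz": 5,"aperture": 0},{"tx": -12,"tz": 5,"aperture": 0}]' | python3 steer.py>/dev/null; python3 f.py 22 0 10
```

```text
u,y,n mm [32.1 -1.7 12.2] F [ 1.   0.5 -0. ] t 21.07 rot [-179.7  -17.3   19.2]
shift [-0.0085 -0.0016  0.0059]
```

To row units: -0.014 m is -2.8, -0.01 m is -2.

```bash
echo '[{"tx": -1,"tz": 0.6,"aperture": 0},{"tx": -2,"tz": 1.2,"aperture": 0},{"tx": -2.8,"tz": 1.6,"aperture": 0},{"tx": -2.8,"tz": 1.6,"aperture": 0}]' | python3 steer.py>/dev/null; python3 f.py 22 0 10
python3 -c "
from h import *
from cell import env
cv2.imwrite('pics/t2.png',cv2.resize(np.hstack([env.read_camera('top')['color'][140:280,340:500],env.read_camera('side')['color'][260:400,240:400]]),None,fx=2.5,fy=2.5))"
```

```text
u,y,n mm [23.6 -1.8  9.8] F [7.4 1.7 3.5] t 21.4 rot [-179.9  -17.8   19.4]
shift [-0.0016 -0.0018  0.0004]
```

View pics/t2.png

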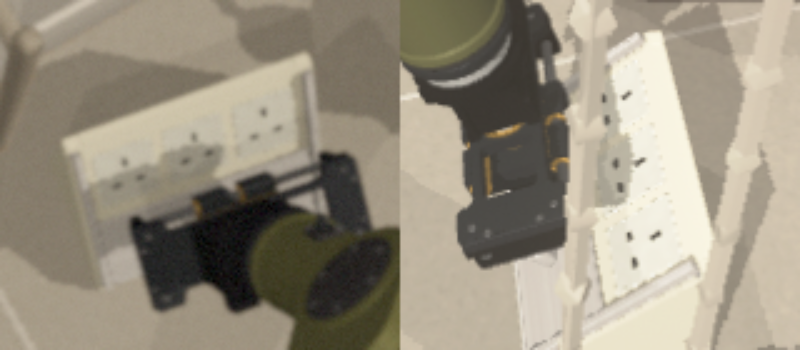

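The pictures show the sockets free and the cover back over the wells. The edge is at 23.6 mm (expected 23.5 at the stop) with the force rising. I'll press a little harder, then back off and lift.

To row units: -0.007 m is -1.4, -0.004 m is -0.8.

```bash
echo '[{"tx": -0.8,"tz": 0.4,"aperture": 0},{"tx": -1.4,"tz": 0.6,"aperture": 0},{"tx": -1.4,"tz": 0.6,"aperture": 0}]' | python3 steer.py>/dev/null; python3 f.py
echo '[{"tx": 1.6,"tz": -0.8,"aperture": 0},{"tx": 3,"tz": -1.4,"aperture": 0},{"tx": 3,"tz": -4,"aperture": 0},{"tx": 2,"tz": -12,"aperture": 0},{"tz": -20,"aperture": 0},{"tx": -2,"tz": -28,"aperture": 0},{"tx": -2,"tz": -30,"aperture": 0},{"tx": -2,"tz": -30,"aperture": 0}]' | python3 steer.py>/dev/null; python3 f.py
python3 -c "
from h import *
from cell import env
cv2.imwrite('pics/t3.png',cv2.resize(np.hstack([env.read_camera('top')['color'][140:280,340:500],env.read_camera('side')['color'][260:400,240:400]]),None,fx=2.5,fy=2.5))"
```

```text
u,y,n mm [23.1 -1.9  9.7] F [18.2  5.5 10.9] t 21.75 rot [179.9 -18.3  19.6]
u,y,n mm [ 62.5  -4.6 155.7] F [0.5 0.7 0. ] t 22.42 rot [179.9 -17.7  19.2]
```

View pics/t3.png

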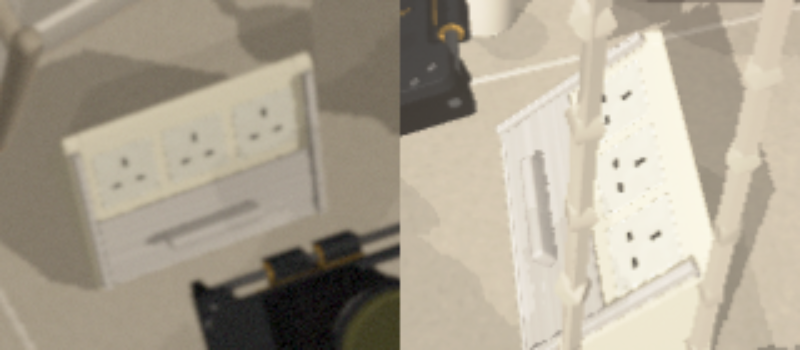

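The cover is fully down, as it was at the start, and the gripper is clear of everything. I'm handing the job in.

```bash
python3 -c "
from cell import env
print(env.sign_off())"
```

```text
the job is handed in; nothing more can be done
None
```

I slid the cover up, clicked the middle and left switches off, left the right one as it was already off, then slid the cover fully down and handed the job in at about 22.5 s; no verdict was shown, and one press on the middle switch reached 42 N at the fingertip (the 40 N limit is for the arm and gripper body).

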